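# Change the cottage over to its battery

## Robot

A 6-joint arm with a two-finger parallel gripper is mounted at the origin on the work surface. World frame = base frame: x ahead of the robot, y to its left, z up, the work surface at z = 0. Lengths are in m, angles in degrees, forces in N, time in s.
With the tool pointing down it reaches from about 0.35 to 0.875 m from the base axis. Payload 4.2 kg.
Tool frame: the origin (TCP) lies on the centre line of the jaws, within the pads' length; the fingertips stand r.tip_extent ahead of it and the grasp point (between the pads) lies 11 mm behind it (r.tip_extent is the distance from the TCP to the fingertips, in m); z points along the fingers, y is the line along which they close (so a half turn about z gives the same grasp; the last joint's range is limited). The gripper opens to 87 mm and grips with 3 to 60 N. Pads are 19 mm wide; open, the fingers measure 117 mm over their backs; the gripper's body (75 mm by 190 mm) begins 51 mm behind the grasp point.
Start: joints at [-50.844, 22.042, 0.453, 0, -68.411, -14.817], TCP at [0.258, -0.569, 0.231] pointing down, gripper open.
Joint ranges: [-179.83, 179.83], [-69.29, 118.12], [-61.27, 80.66], [-181.25, 117.63], [-171.15, -9.14], [-177.46, 177.46]. Speed limits (degrees/s): [159.86, 159.86, 180, 180, 180, 180].

## Interface

Orientations are given as a 3x3 rotation matrix whose columns are the frame's x, y, z axes.
In Python, from station import r gives the robot as it stands.
- The arm moves only by the shell command python3 -m jog 'ROWS'. ROWS is text: rows parted by semicolons, each of 5 numbers parted by spaces: the opening, from 0 (shut) to 1 (fully open), then the shift along the world's x, y, z in mm, then the turn about the world's z in degrees. In form: hand dx dy dz roll; .... A call has 1 to 5 rows; each row shifts and turns the commanded pose from where the row before left it; what a row does not reach is not made up. A row lasts 1/8 s, in which the tool goes at most 62.5 mm and 10.7 degrees, less where a joint would pass 70% of its speed; a pose out of reach is approached as far as the arm can. A call is refused whole if a number of a shift passes 62.5 or a number of a turn 10.7, either way. A call with a gripper value outside its range is refused whole. The fingers move at their own pace and stop on an object; the grip force is fixed at half the most. Time passes only in rows, so rows that do not move let the fingers close. It gives the time, the measured TCP pose, the force, the opening and the grip force at its end, in the units of the state.
- r.sense(): the state, without advancing time (a new reading comes with each control period).
- r.capture(name): name is "scene" or "side" or "wrist"; returns a dict with "pixels" (420x560x3 uint8, red, green, blue), "fovy" (degrees; the focal length in pixels is half the picture's height over the tangent of half this angle, whatever the lens; pixels are square), "cx", "cy" (the principal point, pixels), "origin" and "orientation" of the camera in the world; the wrist camera has in their place "T_tool_cam" (4x4, takes a point from camera to tool coordinates, whose origin is the TCP and whose axes are the flange's). Camera axes: x right, y down, z forward; pixel columns grow to the right and rows downward; lengths in m; the calibration is good to about 2 mm. A picture is of the moment at which its call begins: read the wrist's pose just before it. There is no depth.
- r.finish_job(): hands the job in; it is judged then, once.
The state is a dict: "time_s": time; "joints": joint angles; "joint_velocities": joint speeds; "effort": joint torques, N m; "tcp_pos": TCP position; "ee_rot": TCP orientation; "wrist_force": force on the tool from outside, world axes, zero at the start; "moment": the same for the moment, N m; "gripper_width": opening from 0.0 (shut) to 1.0 (fully open); "gripper_force": force on a finger pad.
Only numpy, scipy, OpenCV 4.12 (cv2) and the standard library are available. Lean on these libraries where they do the work, as an engineer would, in place of code of your own. Each camera call takes 0.05 s, during which the arm holds its last target. There are 200 camera calls.

## Task

The changeover box on the desk must be switched from mains to battery. First lay everything that has been left on its clear cover flat and side by side in the wooden desk tray, then open the cover, trip the RCD with its test button (not by hand) so that its lever drops and the load is off, throw the changeover lever from the one-dot notch right across into the two-dot notch, lift the RCD lever back up, and close the cover fully. Never move the changeover lever while the RCD is on, and leave the mug and the tape dispenser where they are.

Things in the scene. Friction and masses are not known exactly. Their poses are not given: they have to be found in the camera images.
- box: changeover box: grey plastic box lying on its back, fixed, 200 (x) by 360 (y) by 125 mm high. Origin under its centre, x away from the robot towards the hinge, z up. Walls 6 mm; inner panel at z 50 mm. On the panel: at +y the white RCD, 85 by 72 mm, centre y 85, flat top at z 75 mm; at -y the changeover lever between two notched steel quadrants (36 mm over both along x, up to z 84 mm).
- cover (a joint): angle of the box's clear hinged cover: 0 shut, 1.9 wide open. A plate 206 by 366 by 6 mm, 0.3 kg, top 131 mm above the desk when shut, hinged along the far (+x) rim, front edge rising. The hinge is stiff: the cover stays wherever it is left, and takes about 4 N at the grip to move.
- cover_grip (a point): grip point on the cover's black tab, 30 mm above the cover's underside, 180 mm from the hinge line, midway along the front edge. The tab stands 34 mm up from the cover's top, 14 mm thick across y, 26 mm along x, flat sides: it can be pinched across y, fingers pointing down, at every cover angle. z axis square to the cover.
- cover_hinge (a point): middle of the cover's hinge line (which runs along the box's y), 100 mm beyond the box's centre and 125 mm above the desk.
- rcd (a joint): angle of the RCD's lever: 0 up (on, leaning away from the robot, +x of the box), 0.84 dropped (off, leaning towards the robot, -x). It snaps to the nearer end; half way is 0.42. About 1 to 1.5 N at the tip flips it. It starts on.
- rcd_tip (a point): tip of the RCD's black lever, 20 mm wide (y) and 9 mm thick, 38 mm from its pivot, which lies at box x 0, y 71, z 64 mm; the lever stands 26 to 28 mm above the RCD's top and swings 0.42 to each side of upright, along the box's x.
- test (a joint): travel of the RCD's test button: 0 out, 0.007 m fully in. It takes about 6 N; the RCD lever drops when the button is nearly fully in. Sprung, comes back out.
- test_top (a point): centre of the top of the round grey test button, 15 mm across, 10 mm above the RCD's top (85 mm above the desk); 36 mm to the left (+y) of the RCD's lever and 11 mm nearer the robot than the lever's pivot. Pressed straight down.
- selector (a joint): angle of the changeover lever: 0 in the one-dot notch (mains, leaning to +y of the box), 0.5 upright in the ring-marked notch (off), 1.0 in the two-dot notch (battery, leaning to -y). A spring plunger draws it into the nearest notch; 3 to 4 N at the grip takes it out. Stops 0.06 beyond the outer notches. Starts in the one-dot notch.
- selector_tip (a point): centre of the changeover lever's black T-grip, a bar 18 mm thick and 54 mm long along the box's x, 56 mm from the pivot, which lies at box x 0, y -65, z 48 mm. In the outer notches the grip's centre is 97 mm above the desk and 27 mm to the side of the pivot; upright it is 104 mm up.
- tray: wooden desk tray, 250 (x) by 380 (y) by 35 mm high, walls and floor 6 mm thick, fixed to the desk, open on top. Origin at the centre of its underside, z up.
- glasses_case: Loose. Black spectacle case with rounded edges, 152 by 50 by 34 mm, 90 g; origin at the centre of its underside, x along its length, z up. It and the two below lie lengthwise (along the box's x) on the cover, in any order, centres about 115 mm apart; two or three of them are present.
- pencil_box: Loose. Wooden pencil box, 155 by 46 by 30 mm, 160 g; origin at the centre of its underside, x along its length, z up. 
- stapler: Loose. Stapler, rubber base 140 by 36 by 12 mm, dark steel arm 28 mm wide above it up to 40 mm high, 220 g; origin at the centre of its underside, x along its length, z up. 
- tape_dispenser: Bystander, loose: black tape dispenser 150 by 50 by 75 mm; origin under its centre. Leave it.
- mug: Bystander, loose: blue mug 80 mm across and 90 mm high; origin under its centre. Leave it.
Mind the look-alikes: they are no part of the job. What is shaped like the stapler but turquoise is not meant.

How it is judged (in metres and radians):
On the way, in this order (a step that is already met when the one before it is completed fails the run):
1. everything that lay on the cover lies flat in the tray (x of glasses_case in the frame of tray between -0.115 and 0.115 m and y of glasses_case in the frame of tray between -0.18 and 0.18 m and z of each of glasses_case, pencil_box, stapler in the frame of tray below 0.02 m and angle between each of glasses_case, pencil_box, stapler's own z axis and vertical below 0.2 rad and x of pencil_box in the frame of tray between -0.115 and 0.115 m and y of pencil_box in the frame of tray between -0.18 and 0.18 m and x of stapler in the frame of tray between -0.115 and 0.115 m and y of stapler in the frame of tray between -0.18 and 0.18 m), for 0.2 s.
2. the cover is open (value of joint cover above 0.9 rad), for 0.2 s.
3. the test button is pressed and the RCD lever has dropped (value of joint test above 0.004 m and value of joint rcd above 0.7 rad).
4. the changeover lever is in the two-dot notch, the RCD still off (value of joint selector between 0.92 and 1.08 rad and value of joint rcd above 0.7 rad), for 0.3 s.
5. the RCD lever is up again, the changeover lever still in the two-dot notch (value of joint selector between 0.92 and 1.08 rad and value of joint rcd below 0.12 rad), for 0.3 s.
At the end, for the whole second after the job is handed in: Everything that lay on the cover lies flat (within 0.2 rad) and at rest on the tray's floor, the changeover lever is within 0.08 rad of the two-dot notch (1.0), the RCD lever is up (below 0.12) and the cover is shut (below 0.04 rad) (all of step 1 and all of step 5 and linear speed of each of glasses_case, pencil_box, stapler below 0.03 m/s and value of joint cover below 0.04 rad); the robot touches nothing.
It fails at once if the changeover lever is moved between its outer notches while the RCD is on (value of joint rcd below 0.4 rad and value of joint selector between 0.2 and 0.8 rad).
It fails at once if the RCD lever is worked by hand before the changeover lever has been thrown (contact force between the fingers and rcd above 2 N and value of joint selector below 0.25 rad).
It fails at once if the mug or the tape dispenser is disturbed (moved 30 mm) (distance of any of tape_dispenser, mug from where it was at the start of the episode above 0.03 m).
Of glasses_case, pencil_box, stapler only 2 to 3 are there at a start; the rules pass over those that are not, and their reading is None.
At some moment in a run one of glasses_case, pencil_box, stapler may be knocked a few centimetres aside while the robot is not near it.
Once in a run the grip may slacken for a moment while it holds something.
It also fails if it takes over 192 s, if anything falls off the work surface, if the arm or the gripper's body presses on something with over 40 N, if the wrist force passes 120 N, or if a joint passes its speed limit or range.

## Working session

There is one attempt and no reset: what is moved stays moved. The work goes in short steps, Python scripts to look and compute and a shell command to move; the robot and the scene stay as the last step left them, time stands still between calls to the robot, and variables do not carry over. Pictures are saved under pics/ and viewed, at most 14 in all, crops included, and the job is handed in when it is done.

```bash
ls; mkdir -p pics
cat > h.py <<'E'
import numpy as np, cv2
from station import r
def cap(n,save=None):
    s=r.sense(); c=r.capture(n)
    if n=='wrist':
        T=np.eye(4); T[:3,:3]=s['ee_rot']; T[:3,3]=s['tcp_pos']; M=T@np.array(c['T_tool_cam'])
        c['origin'],c['orientation']=M[:3,3],M[:3,:3]
    c['o']=np.array(c['origin']); c['R']=np.array(c['orientation']); c['f']=210/np.tan(np.radians(c['fovy'])/2)
    if save: cv2.imwrite(f'pics/{save}.png',c['pixels'][:,:,::-1]); np.savez(f'pics/{save}.npz',o=c['o'],R=c['R'],f=c['f'],cx=c['cx'],cy=c['cy'])
    return c
def load(n):
    return dict(np.load(f'pics/{n}.npz'))
def ray(c,u,v):
    d=c['R']@np.array([(u-c['cx'])/c['f'],(v-c['cy'])/c['f'],1.]); return d
def onz(c,u,v,z):
    d=ray(c,u,v); return c['o']+d*(z-c['o'][2])/d[2]
def proj(c,p):
    q=c['R'].T@(np.array(p)-c['o']); return q[:2]/q[2]*c['f']+[c['cx'],c['cy']]
E
python3 - <<'E'
from h import *
s=r.sense(); print(s, r.tip_extent)
for n in('scene','side'):
    c=cap(n,n+'0'); print(n,c['o'],c['R'].round(3).tolist(),c['f'],c['cx'],c['cy'])
a=[cv2.imread(f'pics/{n}0.png') for n in('scene','side')]
E
```

```text
pics
{'time_s': 0.0, 'joints': array([-5.08431234e+01,  2.20912410e+01,  3.78783866e-01, -3.00807356e-02,
       -6.84096725e+01, -1.48163296e+01]), 'joint_velocities': array([ 0.01648304, -0.00492472, -0.011837  ,  0.13173728, -0.0958202 ,
       -0.01492744]), 'effort': array([-4.96723260e-04, -3.90664279e+01,  1.87409949e+01,  4.22000617e+00,
        1.09912996e-02, -1.97866420e-04]), 'tcp_pos': array([ 0.25737701, -0.56889999,  0.22944489]), 'ee_rot': array([[-9.11191614e-01, -4.11981683e-01, -9.67398026e-04],
       [-4.11982812e-01,  9.11189506e-01,  1.96107439e-03],
       [ 7.35562005e-05,  2.18546590e-03, -9.99997609e-01]]), 'wrist_force': array([-0.286579  ,  0.18792219, -0.0637543 ]), 'moment': array([-0.00203097, -0.00603231, -0.00098951]), 'gripper_force': 0.0, 'gripper_width': 0.9998839411505976} 0.008
scene [ 1.37594886 -1.00298329  0.92625926] [[0.703, 0.415, -0.578], [0.711, -0.394, 0.582], [0.013, -0.82, -0.572]] 451.0555568365871 279.24812519901553 204.74730071434985
side [-0.30280089  0.81331796  1.30354797] [[-0.749, -0.452, 0.485], [-0.663, 0.497, -0.56], [0.012, -0.74, -0.672]] 525.3247510416568 290.00036102383166 211.51300694293482
```

View pics/scene0.png

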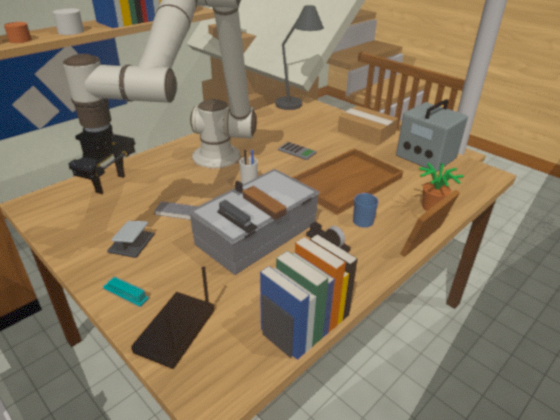

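View pics/side0.png

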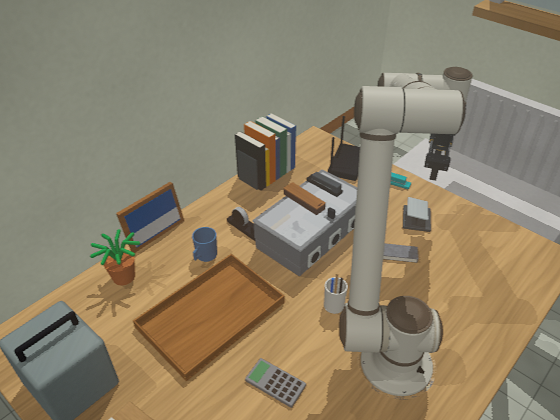

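Run:
```python
from h import *
a=cv2.imread('pics/scene0.png')[160:270,180:330]; b=cv2.imread('pics/side0.png')[165:285,225:385]
a=cv2.resize(a,(800,587),interpolation=3)
b=cv2.resize(b,(800,600),interpolation=3)
cv2.imwrite('pics/c1.png',a);cv2.imwrite('pics/c2.png',b)
```

```text
(no output)
```

View pics/c1.png

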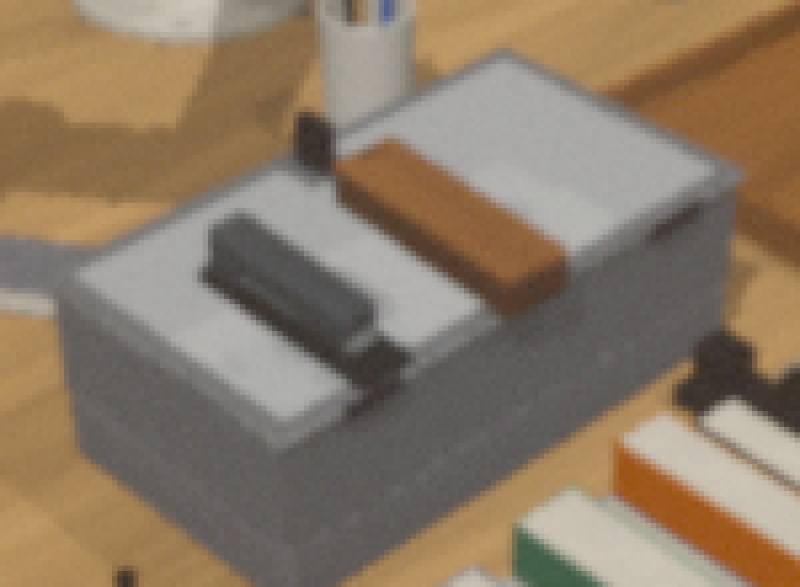

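View pics/c2.png

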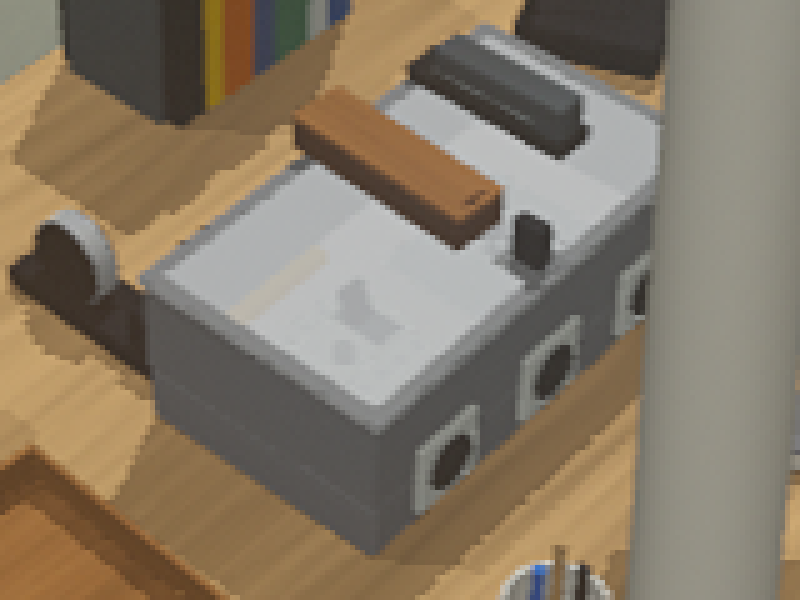

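The cover carries the dark stapler (scene 235,215; two-tier with rubber base) and the pencil box (265,202); there is no spectacle case. The turquoise object at scene (126,291) is the decoy. Now the positions.

Run:
```python
from h import *
s=load('scene0'); d=load('side0')
S=lambda u,v,z: onz(s,180+u/5.333,160+v/5.333,z).round(4)
D=lambda u,v,z: onz(d,225+u/5,165+v/5,z).round(4)
for p in [(65,278),(505,50),(742,172),(280,445)]: print('cover S',S(*p,.131))
for p in [(143,275),(375,432)]: print('cover D',D(*p,.131))
for p in [(385,140),(338,172),(567,255),(510,297)]: print('pbox S',S(*p,.161))
for p in [(295,112),(342,88),(500,190),(458,222)]: print('pbox D',D(*p,.161))
for p in [(240,213),(210,235),(375,295),(345,325)]: print('stap S',S(*p,.171))
for p in [(410,70),(560,158),(588,130)]: print('stapbase D',D(*p,.134))
print('tab S',S(315,118,.165),'tab D',D(532,212,.165))
for p in [(297,184),(352,153),(402,176),(345,208)]: print('tray S',onz(s,*p,.035).round(3))
for p in [(135,322),(234,259),(284,298),(187,376)]: print('tray D',onz(d,*p,.035).round(3))
print('mug',onz(d,205,233,.09),onz(s,365,200,.09))
print('tape',onz(d,240,222,.03),onz(s,330,238,.03))
```

```text
cover S [ 0.4207 -0.4113  0.131 ]
cover S [ 0.4096 -0.0558  0.131 ]
cover S [ 0.6114 -0.0528  0.131 ]
cover S [ 0.6164 -0.4178  0.131 ]
cover D [ 0.603  -0.0525  0.131 ]
cover D [ 0.3992 -0.0475  0.131 ]
pbox S [ 0.4724 -0.2158  0.161 ]
pbox S [ 0.4793 -0.2583  0.161 ]
pbox S [ 0.6288 -0.2215  0.161 ]
pbox S [ 0.6351 -0.2715  0.161 ]
pbox D [ 0.617  -0.2158  0.161 ]
pbox D [ 0.6104 -0.2569  0.161 ]
pbox D [ 0.4631 -0.247   0.161 ]
pbox D [ 0.4636 -0.204   0.161 ]
stap S [ 0.4849 -0.3347  0.171 ]
stap S [ 0.4903 -0.36    0.171 ]
stap S [ 0.5941 -0.3316  0.171 ]
stap S [ 0.6031 -0.3604  0.171 ]
stapbase D [ 0.6095 -0.33    0.134 ]
stapbase D [ 0.4715 -0.3257  0.134 ]
stapbase D [ 0.4754 -0.3625  0.134 ]
tab S [ 0.4304 -0.2339  0.165 ] tab D [ 0.4314 -0.2404  0.165 ]
tray S [0.426 0.044 0.035]
tray S [0.417 0.385 0.035]
tray S [0.663 0.378 0.035]
tray S [0.645 0.052 0.035]
tray D [0.628 0.417 0.035]
tray D [0.594 0.052 0.035]
tray D [0.366 0.062 0.035]
tray D [0.383 0.43  0.035]
mug [0.70882758 0.06881017 0.09      ] [0.70728927 0.0712822  0.09      ]
tape [ 0.70920061 -0.08750937  0.03      ] [ 0.71112873 -0.10502795  0.03      ]
```

```bash
python3 -m jog '1 35 40 18 -4; 1 35 40 18 -4; 1 35 40 18 -4; 1 35 40 18 -4; 1 35 40 18 -4'; python3 -m jog '1 35 40 18 -4; 1 35 40 18 -0.3; 1 0 0 0 0; 1 0 0 0 0'
python3 - <<'E'
from h import *
cap('wrist','w1')
E
```

```text
time_s: 0.72
tcp_pos: [0.4334, -0.3678, 0.3207]
ee_rot: [[-0.997, -0.073, -0.001], [-0.073, 0.997, 0.0], [0.001, 0.001, -1.0]]
wrist_force: [-0.0, -0.3, 0.5]
gripper_width: 1.001
gripper_force: 0.0
time_s: 1.23
tcp_pos: [0.5023, -0.2892, 0.3558]
ee_rot: [[-1.0, -0.001, -0.001], [-0.001, 1.0, 0.001], [0.001, 0.001, -1.0]]
wrist_force: [0.9, -0.0, -0.2]
gripper_width: 0.995
gripper_force: 0.0
```

View pics/w1.png

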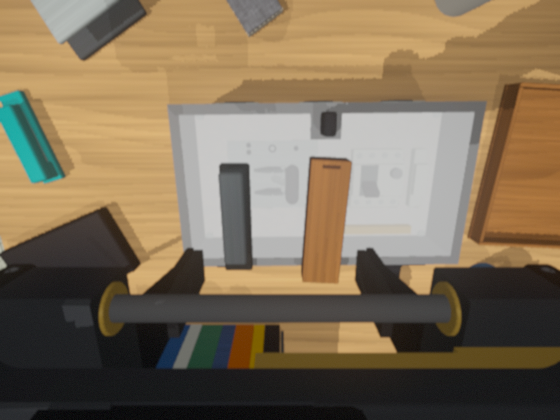

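The wrist view shows the stapler at (236,215), pencil box at (326,220), tab at (329,124), and the tray edge at x≈490–520.

Run:
```python
from h import *
c=load('w1'); print(c['o'],c['R'].round(3).tolist())
im=cv2.imread('pics/w1.png'); hsv=cv2.cvtColor(im,cv2.COLOR_BGR2HSV)
def rect(m,z,n):
    cs,_=cv2.findContours(m,0,2); k=max(cs,key=cv2.contourArea)
    P=np.array([onz(c,*p[0],z)[:2] for p in k],np.float32)*1000
    print(n,cv2.minAreaRect(P), cv2.boundingRect(k))
m=np.zeros(im.shape[:2],np.uint8)
a=m.copy(); a[110:290,290:365]=((hsv[...,0]<25)&(hsv[...,1]>90))[110:290,290:365]*255
a[:, :]=a; a[266:,:]*=(im[266:,:,0]<75).astype(np.uint8)
rect(a,.161,'pbox')
a=m.copy(); a[140:275,205:262]=(hsv[...,2]<100)[140:275,205:262]*255
rect(a,.160,'stapler')
a=m.copy(); a[105:140,312:345]=(hsv[...,2]<60)[105:140,312:345]*255
rect(a,.165,'tab')
for p in [(168,103),(485,101),(192,265),(462,264)]: print('cover',onz(c,*p,.131).round(4))
for p in [(517,84),(472,240)]: print('tray',onz(c,*p,.035).round(4))
print([int(x) for x in hsv[190,326]],[int(x) for x in hsv[220,236]],[int(x) for x in hsv[275,290]])
```

```text
[ 0.42011839 -0.28798672  0.51021387] [[-0.001, 0.954, 0.299], [1.0, 0.001, 0.0], [-0.0, 0.299, -0.954]]
pbox ((544.446044921875, -230.2712860107422), (55.50450134277344, 153.55430603027344), 86.69112396240234) (301, 158, 50, 125)
stapler ((538.193603515625, -338.36041259765625), (33.746063232421875, 129.34364318847656), 89.90218353271484) (220, 164, 33, 105)
tab ((429.6900939941406, -241.93772888183594), (3.0793232917785645, 19.466957092285156), 87.95001983642578) (322, 114, 4, 20)
cover [ 0.4082 -0.4157  0.131 ]
cover [ 0.4056 -0.053   0.131 ]
cover [ 0.6136 -0.4051  0.131 ]
cover [ 0.6116 -0.0431  0.131 ]
tray [0.3792 0.0471 0.035 ]
tray [0.6166 0.0276 0.035 ]
[15, 144, 172] [100, 8, 100] [18, 113, 212]
```

```bash
python3 -m jog '1 21 28 0 -3.3; 1 22 28 0 0; 1 0 0 -50 0; 1 0 0 -50 0; 1 0 0 -50 0'; python3 -m jog '1 0 0 -35 0; 1 0 0 -27 0; 1 0 0 0 0; 0 0 0 0 0;0 0 0 0 0'; python3 -m jog '0 0 0 0 0;0 0 0 0 0'; python3 -m jog '0 0 0 30 0;0 0 0 40 0;0 0 0 30 0;0 0 0 0 0'
python3 - <<'E'
from h import *
cap('wrist','w2')
E
```

```text
time_s: 1.9
tcp_pos: [0.5443, -0.2346, 0.2047]
ee_rot: [[-0.998, 0.059, -0.001], [0.059, 0.998, 0.0], [0.001, 0.0, -1.0]]
wrist_force: [1.0, 0.5, -0.6]
gripper_width: 1.003
gripper_force: 0.0
time_s: 2.52
tcp_pos: [0.5459, -0.2338, 0.1457]
ee_rot: [[-0.998, 0.057, 0.002], [0.057, 0.998, -0.0], [-0.002, -0.0, -1.0]]
wrist_force: [0.3, -0.5, 0.4]
gripper_width: 0.856
gripper_force: 0.0
time_s: 2.78
tcp_pos: [0.5457, -0.2334, 0.145]
ee_rot: [[-0.998, 0.057, 0.001], [0.057, 0.998, -0.0], [-0.001, -0.0, -1.0]]
wrist_force: [0.1, -0.5, 0.4]
gripper_width: 0.634
gripper_force: 0.0
time_s: 3.28
tcp_pos: [0.547, -0.2337, 0.2477]
ee_rot: [[-0.998, 0.056, 0.006], [0.056, 0.998, -0.002], [-0.006, -0.001, -1.0]]
wrist_force: [-0.1, 0.5, -1.0]
gripper_width: 0.171
gripper_force: 0.0
```

View pics/w2.png

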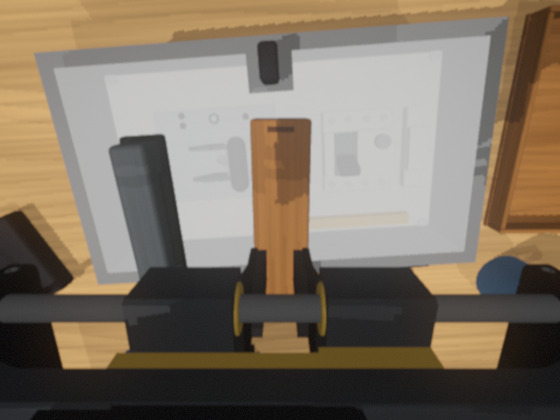

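Too few rows for the fingers to close, so they came up empty; the pencil box sits centred under the jaws (281,200). I'll reopen, descend again and wait longer.

```bash
python3 -m jog '1 0 0 0 0;1 0 0 0 0;1 0 0 0 0;1 0 0 0 0;1 0 0 0 0'; python3 -m jog '1 0 0 0 0;1 0 0 0 0;1 0 0 -40 0;1 0 0 -40 0;1 0 0 -21 0'; python3 -m jog '0 0 0 0 0;0 0 0 0 0;0 0 0 0 0;0 0 0 0 0;0 0 0 0 0'; python3 -m jog '0 0 0 0 0;0 0 0 0 0;0 0 0 0 0'; python3 -m jog '0 0 0 15 0;0 0 0 30 0;0 0 0 30 0;0 0 0 30 0;0 0 0 0 0'
```

```text
time_s: 3.95
tcp_pos: [0.5456, -0.2334, 0.2444]
ee_rot: [[-0.998, 0.057, -0.0], [0.057, 0.998, 0.0], [0.0, -0.0, -1.0]]
wrist_force: [0.2, 0.1, 0.3]
gripper_width: 0.607
gripper_force: 0.0
time_s: 4.58
tcp_pos: [0.5444, -0.2331, 0.1413]
ee_rot: [[-0.998, 0.057, -0.003], [0.057, 0.998, 0.001], [0.003, 0.001, -1.0]]
wrist_force: [0.0, 0.1, -0.3]
gripper_width: 0.995
gripper_force: 0.0
time_s: 5.2
tcp_pos: [0.5457, -0.2334, 0.144]
ee_rot: [[-0.998, 0.057, 0.001], [0.057, 0.998, 0.0], [-0.001, 0.0, -1.0]]
wrist_force: [0.0, 0.7, 1.7]
gripper_width: 0.523
gripper_force: 30.0
time_s: 5.58
tcp_pos: [0.5457, -0.2334, 0.1439]
ee_rot: [[-0.998, 0.057, 0.0], [0.057, 0.998, -0.0], [-0.0, -0.0, -1.0]]
wrist_force: [-0.3, 2.2, 3.1]
gripper_width: 0.528
gripper_force: 30.0
time_s: 6.2
tcp_pos: [0.5468, -0.2339, 0.2515]
ee_rot: [[-0.998, 0.057, 0.006], [0.057, 0.998, -0.001], [-0.006, -0.001, -1.0]]
wrist_force: [1.0, 0.1, -2.8]
gripper_width: 0.529
gripper_force: 30.0
```

```bash
python3 -m jog '0 -6 48 0 0;0 -6 48 0 0;0 -6 48 0 0;0 -6 48 0 -1.5;0 -6 48 0 0'; python3 -m jog '0 -6 48 0 0;0 -6 48 0 0;0 -4 48 0 0;0 0 0 0 0'
python3 - <<'E'
from h import *
cap('wrist','w3'); c=cap('scene','s3'); print(r.sense()['gripper_width'])
E
```

```text
time_s: 6.82
tcp_pos: [0.5144, 0.0079, 0.2471]
ee_rot: [[-0.996, 0.084, -0.003], [0.084, 0.997, -0.0], [0.003, -0.0, -1.0]]
wrist_force: [1.5, 0.2, -1.2]
gripper_width: 0.525
gripper_force: 30.0
time_s: 7.32
tcp_pos: [0.4986, 0.153, 0.247]
ee_rot: [[-0.997, 0.079, -0.002], [0.079, 0.997, -0.001], [0.002, -0.001, -1.0]]
wrist_force: [0.8, -0.7, -2.2]
gripper_width: 0.525
gripper_force: 30.0
0.5290833509945823
```

View pics/w3.png

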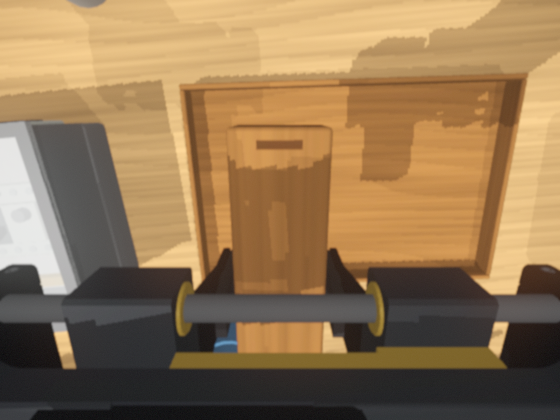

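Run:
```python
from h import *
c=load('w3')
for p in [(181,87),(527,75),(492,276),(204,262)]: print('tray',onz(c,*p,.035).round(4))
```

```text
tray [0.3799 0.0555 0.035 ]
tray [0.3975 0.4298 0.035 ]
tray [0.6402 0.422  0.035 ]
tray [0.5907 0.0488 0.035 ]
```

```bash
python3 -m jog '0 8 0 -50 1;0 0 0 -50 0;0 0 0 -50 0;0 0 0 -40 0;0 0 0 -20 0'; python3 -m jog '0 0 0 -15 0;0 0 0 0 0;1 0 0 0 0;1 0 0 0 0;1 0 0 0 0';python3 -m jog '1 0 0 0 0;1 0 0 0 0;1 0 0 30 0;1 0 0 50 0;1 0 0 50 0'; python3 -m jog '1 0 0 50 0;1 0 0 46 0;1 0 0 0 0'
python3 - <<'E'
from h import *
cap('side','d4')
E
```

```text
time_s: 8.05
tcp_pos: [0.5061, 0.1481, 0.0358]
ee_rot: [[-0.998, 0.068, -0.005], [0.068, 0.998, -0.003], [0.004, -0.003, -1.0]]
wrist_force: [-0.2, 0.0, -1.3]
gripper_width: 0.529
gripper_force: 30.0
time_s: 8.68
tcp_pos: [0.5081, 0.151, 0.0245]
ee_rot: [[-0.998, 0.065, 0.002], [0.065, 0.998, 0.001], [-0.002, 0.001, -1.0]]
wrist_force: [-0.7, 1.2, 0.7]
gripper_width: 0.78
gripper_force: 0.0
time_s: 9.3
tcp_pos: [0.5073, 0.1504, 0.1548]
ee_rot: [[-0.998, 0.065, -0.001], [0.065, 0.998, -0.001], [0.001, -0.001, -1.0]]
wrist_force: [0.0, 0.0, 0.9]
gripper_width: 1.0
gripper_force: 0.0
time_s: 9.68
tcp_pos: [0.5094, 0.1515, 0.254]
ee_rot: [[-0.998, 0.065, 0.008], [0.065, 0.998, 0.004], [-0.008, 0.005, -1.0]]
wrist_force: [-0.2, -0.2, -1.1]
gripper_width: 1.003
gripper_force: 0.0
```

View pics/d4.png

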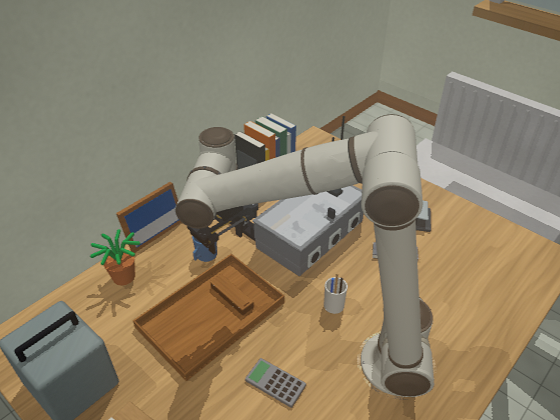

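Pencil box lies flat in the tray (side 232,293). Next, the stapler.

```bash
python3 -m jog '1 3 -55 0 0;1 3 -55 0 0;1 3 -55 0 1;1 4 -55 0 1;1 4 -55 0 0.8'; python3 -m jog '1 4 -55 0 0;1 4 -55 0 0;1 4 -55 0 0;1 3 -53 0 0;1 0 0 0 0';python3 -m jog '1 0 0 0 0'
python3 - <<'E'
from h import *
c=cap('wrist','w5')
im=cv2.imread('pics/w5.png'); cv2.imwrite('pics/w5c.png',im[40:300,130:450])
E
```

```text
time_s: 10.35
tcp_pos: [0.5236, -0.126, 0.2478]
ee_rot: [[-1.0, 0.016, -0.003], [0.016, 1.0, 0.0], [0.003, 0.0, -1.0]]
wrist_force: [0.1, 0.0, 0.4]
gripper_width: 1.002
gripper_force: 0.0
time_s: 10.98
tcp_pos: [0.5383, -0.3452, 0.2461]
ee_rot: [[-1.0, 0.022, -0.005], [0.022, 1.0, 0.002], [0.005, 0.002, -1.0]]
wrist_force: [-0.5, 1.3, 0.5]
gripper_width: 1.005
gripper_force: 0.0
time_s: 11.1
tcp_pos: [0.5389, -0.342, 0.2476]
ee_rot: [[-1.0, 0.017, -0.003], [0.017, 1.0, 0.002], [0.003, 0.002, -1.0]]
wrist_force: [-0.4, 0.0, 0.2]
gripper_width: 0.999
gripper_force: 0.0
```

View pics/w5.png

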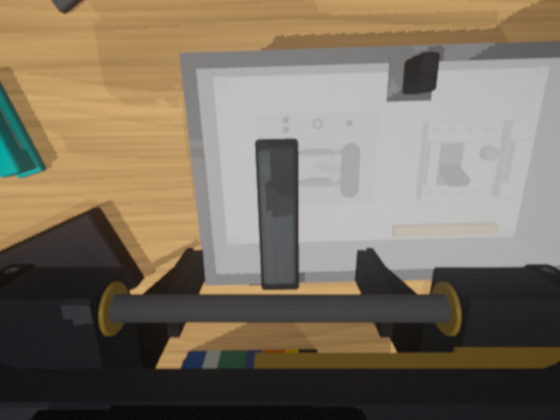

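The stapler is the dark one, arm centred at (279,215) between the fingers; the turquoise look-alike is at (15,140). Descending.

```bash
python3 -m jog '1 0 0 -40 0;1 0 0 -40 0;1 0 0 -15 0;0 0 0 0 0;0 0 0 0 0';python3 -m jog '0 0 0 0 0;0 0 0 0 0;0 0 0 0 0;0 0 0 0 0;0 0 0 0 0';python3 -m jog '0 0 0 0 0;0 0 0 0 0;0 0 0 15 0;0 0 0 30 0;0 0 0 30 0'; python3 -m jog '0 0 0 25 0;0 0 0 0 0;0 0 0 0 0'
python3 - <<'E'
from h import *
c=cap('wrist','w6')
E
```

```text
time_s: 11.78
tcp_pos: [0.5408, -0.3426, 0.1566]
ee_rot: [[-1.0, 0.016, 0.003], [0.016, 1.0, -0.002], [-0.003, -0.002, -1.0]]
wrist_force: [-0.5, 0.4, 0.4]
gripper_width: 0.855
gripper_force: 0.0
time_s: 12.4
tcp_pos: [0.5396, -0.3425, 0.1546]
ee_rot: [[-1.0, 0.017, -0.0], [0.017, 1.0, -0.0], [0.0, -0.0, -1.0]]
wrist_force: [0.3, -0.1, 0.7]
gripper_width: 0.323
gripper_force: 29.8
time_s: 13.02
tcp_pos: [0.5395, -0.3423, 0.2308]
ee_rot: [[-1.0, 0.017, -0.0], [0.017, 1.0, 0.0], [0.0, 0.0, -1.0]]
wrist_force: [0.2, -0.5, -1.9]
gripper_width: 0.32
gripper_force: 3.0
time_s: 13.4
tcp_pos: [0.539, -0.3419, 0.2534]
ee_rot: [[-1.0, 0.017, -0.002], [0.017, 1.0, 0.002], [0.002, 0.001, -1.0]]
wrist_force: [0.2, 0.2, -2.2]
gripper_width: 0.32
gripper_force: 30.0
```

View pics/w6.png

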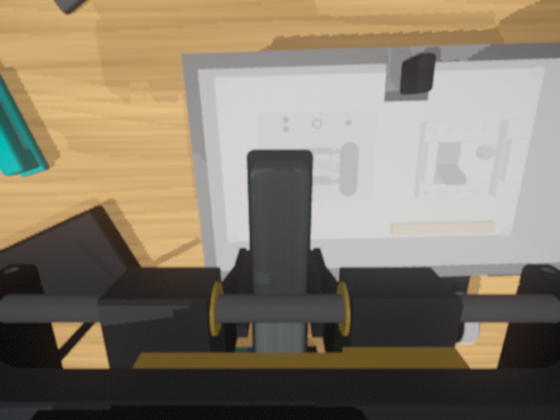

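Held (the grip slackened at 13.0 s but recovered). Carrying it to the tray.

```bash
python3 -m jog '0 -3 55 0 0;0 -3 55 0 0;0 -3 55 0 0;0 -3 55 0 -1;0 -3 55 0 -1'; python3 -m jog '0 -3 55 0 -0.5;0 -3 55 0 0;0 -3 55 0 0;0 -3 55 0 0;0 -3 55 0 0';python3 -m jog '0 -3 55 0 0;0 -2 47 0 0;0 0 0 -50 0;0 0 0 -50 0;0 0 0 0 0'
python3 - <<'E'
from h import *
c=cap('scene','s7'); d=cap('side','d7')
im=np.vstack([cv2.resize(c['pixels'][80:240,260:460],(700,560))[:,:,::-1]]);cv2.imwrite('pics/s7c.png',im)
E
```

```text
time_s: 14.08
tcp_pos: [0.5236, -0.0657, 0.2533]
ee_rot: [[-0.999, 0.052, -0.002], [0.052, 0.999, -0.0], [0.002, -0.0, -1.0]]
wrist_force: [1.1, -0.0, -2.4]
gripper_width: 0.316
gripper_force: 30.0
time_s: 14.7
tcp_pos: [0.5087, 0.209, 0.2533]
ee_rot: [[-0.998, 0.06, -0.002], [0.06, 0.998, -0.001], [0.002, -0.002, -1.0]]
wrist_force: [0.4, 1.3, -2.3]
gripper_width: 0.315
gripper_force: 30.0
time_s: 15.32
tcp_pos: [0.5017, 0.3071, 0.1493]
ee_rot: [[-0.998, 0.061, -0.009], [0.061, 0.998, -0.009], [0.009, -0.009, -1.0]]
wrist_force: [0.1, 0.1, -0.8]
gripper_width: 0.32
gripper_force: 30.0
```

View pics/s7c.png

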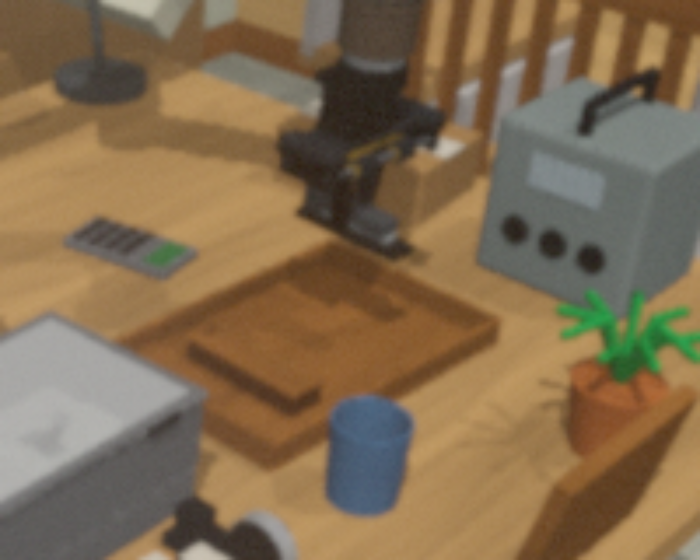

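Stapler level in the jaws (crop 350,230), pencil box in the tray. Lowering.

```bash
python3 -m jog '0 2 0 -40 0;0 0 0 -40 0;0 0 0 -25 0;0 0 0 -12 0;0 0 0 0 0'; python3 -m jog '0 0 0 -3 0; 0 0 0 0 0'; python3 -m jog '1 0 0 0 0;1 0 0 0 0;1 0 0 0 0;1 0 0 0 0;1 0 0 0 0';python3 -m jog '1 0 0 0 0;1 0 0 40 0;1 0 0 50 0;1 0 0 50 0;1 0 0 50 0'; python3 -m jog '1 0 -50 0 0;1 0 -50 0 0;1 0 -50 0 0;1 0 -50 0 0'
python3 - <<'E'
from h import *
c=cap('wrist','w8'); d=cap('side','d8')
im=cv2.resize(d['pixels'][240:400,120:320],(500,400))
im2=cv2.resize(c['pixels'][:300,:],(700,375))[:,:400]
cv2.imwrite('pics/c8.png',im[:,:,::-1])
E
```

```text
time_s: 16.05
tcp_pos: [0.5075, 0.3102, 0.0387]
ee_rot: [[-0.998, 0.06, 0.002], [0.06, 0.998, 0.001], [-0.002, 0.001, -1.0]]
wrist_force: [-0.4, -0.2, -1.9]
gripper_width: 0.318
gripper_force: 30.0
time_s: 16.3
tcp_pos: [0.5071, 0.31, 0.0356]
ee_rot: [[-0.998, 0.06, 0.001], [0.06, 0.998, 0.001], [-0.001, 0.001, -1.0]]
wrist_force: [0.3, 0.3, -1.1]
gripper_width: 0.319
gripper_force: 30.0
time_s: 16.92
tcp_pos: [0.5066, 0.3096, 0.0345]
ee_rot: [[-0.998, 0.06, -0.0], [0.06, 0.998, -0.0], [0.0, -0.0, -1.0]]
wrist_force: [0.3, -0.7, -0.3]
gripper_width: 0.805
gripper_force: 0.0
time_s: 17.55
tcp_pos: [0.5064, 0.3094, 0.2262]
ee_rot: [[-0.998, 0.06, -0.0], [0.06, 0.998, 0.0], [0.0, 0.0, -1.0]]
wrist_force: [-0.1, 0.6, 0.2]
gripper_width: 0.998
gripper_force: 0.0
time_s: 18.05
tcp_pos: [0.5063, 0.108, 0.2247]
ee_rot: [[-0.998, 0.06, 0.0], [0.06, 0.998, 0.0], [-0.0, 0.0, -1.0]]
wrist_force: [0.3, 0.3, 0.8]
gripper_width: 0.997
gripper_force: 0.0
```

View pics/c8.png

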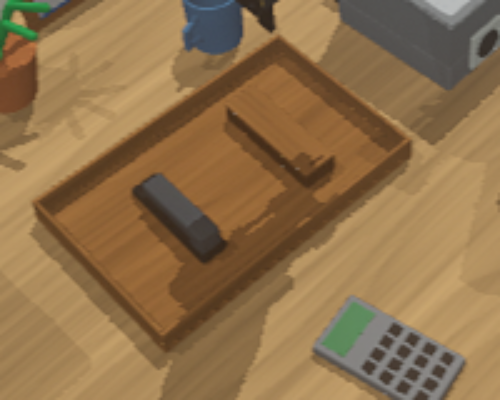

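Both lie flat and side by side. On to the cover; a look from above for the box pose.

```bash
python3 -m jog '1 -5 -57 10 0;1 -5 -57 10 0;1 -5 -57 10 0;1 -5 -57 10 2;1 -5 -57 10 1.4'; python3 -m jog '1 0 -57 20 0;1 0 0 30 0;1 0 0 30 0;1 0 0 0 0;1 0 0 0 0'
python3 - <<'E'
from h import *
c=cap('wrist','w9'); print(c['o'])
E
```

```text
time_s: 18.77
tcp_pos: [0.4814, -0.1768, 0.2751]
ee_rot: [[-1.0, -0.0, 0.001], [-0.0, 1.0, 0.0], [-0.001, 0.0, -1.0]]
wrist_force: [1.0, -0.8, -0.5]
gripper_width: 0.999
gripper_force: 0.0
time_s: 19.4
tcp_pos: [0.4814, -0.2319, 0.3538]
ee_rot: [[-1.0, 0.001, -0.001], [0.001, 1.0, 0.001], [0.001, 0.001, -1.0]]
wrist_force: [0.1, 0.2, -0.7]
gripper_width: 0.998
gripper_force: 0.0
[ 0.39915878 -0.23059724  0.50815249]
```

View pics/w9.png

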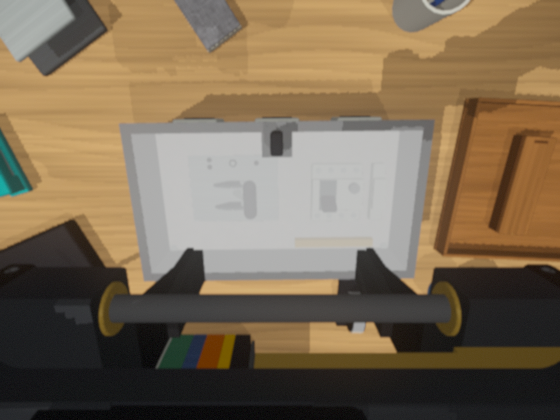

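The empty cover has corners (122,124), (433,121), (414,277), (145,280), with the tab at (277,143).

Run:
```python
from h import *
c=load('w9'); g=cv2.cvtColor(cv2.imread('pics/w9.png'),6)
P=np.array([onz(c,*p,.131) for p in [(122,124),(433,121),(414,277),(145,280)]]); print(P.round(4),P.mean(0).round(4))
m=np.zeros_like(g); m[128:160,262:292]=(g<65)[128:160,262:292]*255
k=max(cv2.findContours(m,0,2)[0],key=cv2.contourArea); x,y,w,h=cv2.boundingRect(k); print(x,y,w,h)
print('tab top',onz(c,x+(w-1)/2,y+h*.3,.165), onz(c,x+(w-1)/2,y,.165), onz(c,x+(w-1)/2,y+h,.131))
# edge line fits: front and back edges of cover
for n,(u0,u1,v0,v1) in {'front':(130,255,105,125),'front2':(300,330,105,125)}.items(): pass
```

```text
[[ 0.4103 -0.4134  0.131 ]
 [ 0.4072 -0.0527  0.131 ]
 [ 0.6097 -0.0488  0.131 ]
 [ 0.614  -0.4131  0.131 ]] [ 0.5103 -0.232   0.131 ]
271 131 11 23
tab top [ 0.42369846 -0.23428262  0.165     ] [ 0.41654016 -0.2342544   0.165     ] [ 0.44488787 -0.23472172  0.131     ]
```

```bash
python3 -m jog '1 -51 -2 0 0.5;1 0 0 -50 0;1 0 0 -50 0;1 0 0 -50 0;1 0 0 -40 0'; python3 -m jog '1 0 0 -18 0;0 0 0 0 0;0 0 0 0 0;0 0 0 0 0;0 0 0 0 0'; python3 -m jog '0 0 0 0 0;0 0 0 0 0;0 0 0 0 0;0 0 0 0 0;0 0 0 0 0'; python3 -m jog '0 0 0 0 0;0 0 0 0 0;0 0 0 0 0'
python3 - <<'E'
from h import *
c=cap('wrist','w10')
a=np.arange(0,1.61,.16); P=np.c_[-180*np.cos(a)+30*np.sin(a),180*np.sin(a)+30*np.cos(a)]
print(np.diff(P,axis=0).round(1).tolist())
E
```

```text
time_s: 20.08
tcp_pos: [0.4292, -0.2338, 0.1618]
ee_rot: [[-1.0, -0.008, -0.003], [-0.008, 1.0, 0.001], [0.003, 0.001, -1.0]]
wrist_force: [1.1, 0.5, 0.3]
gripper_width: 1.0
gripper_force: 0.0
time_s: 20.7
tcp_pos: [0.431, -0.2345, 0.1473]
ee_rot: [[-1.0, -0.008, 0.002], [-0.008, 1.0, -0.0], [-0.002, -0.0, -1.0]]
wrist_force: [0.3, -0.2, 0.3]
gripper_width: 0.629
gripper_force: 0.0
time_s: 21.32
tcp_pos: [0.4306, -0.2352, 0.1467]
ee_rot: [[-1.0, -0.008, -0.0], [-0.008, 1.0, -0.001], [0.0, -0.001, -1.0]]
wrist_force: [-0.5, -5.4, -0.4]
gripper_width: 0.158
gripper_force: 30.0
time_s: 21.7
tcp_pos: [0.4306, -0.2352, 0.1467]
ee_rot: [[-1.0, -0.008, -0.0], [-0.008, 1.0, -0.001], [0.0, -0.001, -1.0]]
wrist_force: [-1.0, -5.9, -0.9]
gripper_width: 0.162
gripper_force: 30.0
[[7.1, 28.3], [11.5, 26.8], [15.6, 24.6], [19.3, 21.8], [22.6, 18.5], [25.2, 14.6], [27.2, 10.4], [28.6, 6.0], [29.1, 1.3], [29.0, -3.3]]
```

```bash
python3 -m jog '0 3 -1 14 0;0 4 0 14 0;0 5 0 13 0;0 6 0 13 0;0 8 0 12 0'; python3 -m jog '0 8 0 12 0;0 9 0 11 0;0 10 0 11 0;0 11 0 9 0;0 12 0 9 0'; python3 -m jog '0 12 0 8 0;0 13 0 7 0;0 13 0 6 0;0 14 0 4 0;0 14 0 3 0'; python3 -m jog '0 15 0 3 0;0 15 0 1 0;0 14 0 0 0;0 15 0 -1 0;0 14 0 -2 0'; python3 -m jog '0 0 0 0 0'
python3 - <<'E'
from h import *
d=cap('side','d11')
E
```

```text
time_s: 22.38
tcp_pos: [0.4547, -0.235, 0.2129]
ee_rot: [[-1.0, -0.007, -0.006], [-0.007, 1.0, 0.001], [0.006, 0.001, -1.0]]
wrist_force: [-5.7, -1.0, -3.3]
gripper_width: 0.158
gripper_force: 30.0
time_s: 23.0
tcp_pos: [0.5052, -0.2345, 0.2654]
ee_rot: [[-1.0, -0.008, -0.004], [-0.008, 1.0, 0.002], [0.004, 0.002, -1.0]]
wrist_force: [-5.2, 2.7, -1.2]
gripper_width: 0.158
gripper_force: 30.0
time_s: 23.62
tcp_pos: [0.5724, -0.2337, 0.2945]
ee_rot: [[-1.0, -0.009, -0.001], [-0.009, 1.0, 0.002], [0.001, 0.002, -1.0]]
wrist_force: [-5.7, 5.4, 1.5]
gripper_width: 0.158
gripper_force: 30.0
time_s: 24.25
tcp_pos: [0.6463, -0.2329, 0.2952]
ee_rot: [[-1.0, -0.009, 0.001], [-0.009, 1.0, 0.003], [-0.001, 0.003, -1.0]]
wrist_force: [-2.9, 6.4, -0.1]
gripper_width: 0.156
gripper_force: 30.0
time_s: 24.38
tcp_pos: [0.6482, -0.2329, 0.2948]
ee_rot: [[-1.0, -0.01, 0.004], [-0.01, 1.0, 0.002], [-0.005, 0.002, -1.0]]
wrist_force: [1.3, 5.4, -1.0]
gripper_width: 0.159
gripper_force: 30.0
```

View pics/d11.png

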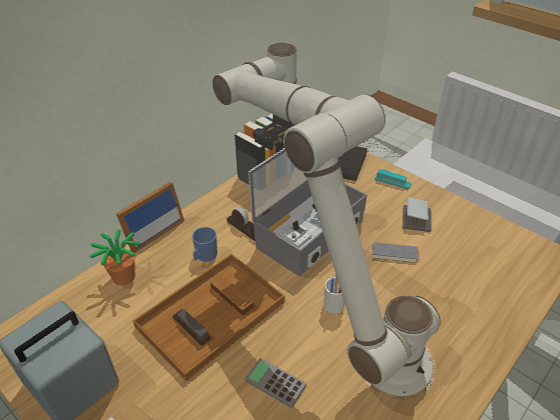

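Cover open about 1.6 rad. Releasing and looking inside.

```bash
python3 -m jog '1 0 0 0 0;1 0 0 0 0;1 0 0 0 0;1 0 0 0 0;1 0 0 0 0'; python3 -m jog '1 0 0 0 0;1 0 0 0 0;1 0 0 40 0;1 0 0 45 0;1 -50 0 0 0';python3 -m jog '1 -50 10 0 0;1 -50 10 0 0;1 -40 10 -10 0;1 0 0 -40 -0.5;1 0 0 0 0'
python3 - <<'E'
from h import *
c=cap('wrist','w12'); print(c['o']); cv2.imwrite('pics/w12c.png',cv2.resize(c['pixels'][60:300,60:380,::-1],(800,600),interpolation=3))
E
```

```text
time_s: 25.05
tcp_pos: [0.6456, -0.2356, 0.2937]
ee_rot: [[-1.0, -0.007, 0.0], [-0.007, 1.0, -0.0], [-0.0, -0.0, -1.0]]
wrist_force: [0.4, 0.7, -0.1]
gripper_width: 0.639
gripper_force: 0.0
time_s: 25.68
tcp_pos: [0.5991, -0.2359, 0.3812]
ee_rot: [[-1.0, -0.009, 0.008], [-0.009, 1.0, -0.002], [-0.008, -0.002, -1.0]]
wrist_force: [-0.1, -0.2, -1.2]
gripper_width: 0.997
gripper_force: 0.0
time_s: 26.3
tcp_pos: [0.4537, -0.2049, 0.3266]
ee_rot: [[-1.0, 0.001, -0.005], [0.001, 1.0, 0.001], [0.005, 0.001, -1.0]]
wrist_force: [0.1, 0.3, 0.6]
gripper_width: 1.002
gripper_force: 0.0
[ 0.37205184 -0.20369241  0.48134195]
```

View pics/w12.png

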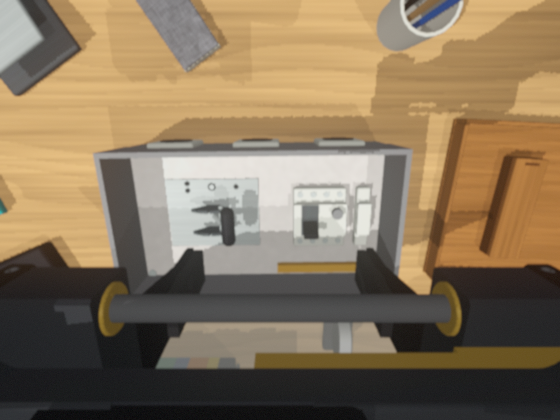

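Run:
```python
from h import *
c=load('w12'); g=cv2.cvtColor(cv2.imread('pics/w12.png'),6)
print('test',onz(c,338,213,.085),'rcd',onz(c,311,222,.095),'sel',onz(c,228,226,.100))
print('proj test',proj(c,(.498,-.125,.085)),'rcdtip',proj(c,(.525,-.161,.0987)),'sel',proj(c,(.510,-.270,.097)))
print('rcd body', [onz(c,*p,.075).round(4) for p in [(293,186),(347,186),(293,245)]])
cv2.imwrite('pics/w12d.png',cv2.resize(cv2.imread('pics/w12.png')[170:260,160:380],(800,327),interpolation=3))
```

```text
test [ 0.49607742 -0.12583689  0.085     ] rcd [ 0.5052233  -0.16239663  0.095     ] sel [ 0.50884696 -0.27018037  0.1       ]
proj test [338.55076138 214.37930307] rcdtip [311.90219936 237.1614006 ] sel [228.54229619 226.05493879]
rcd body [array([ 0.4616, -0.1856,  0.075 ]), array([ 0.4617, -0.114 ,  0.075 ]), array([ 0.5463, -0.1846,  0.075 ])]
```

View pics/w12d.png

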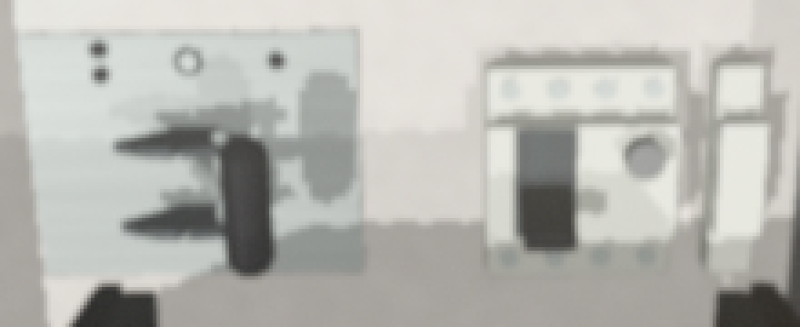

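The test button is at (338,213), the RCD lever at (311,222) leaning away (on), and the T-grip at (228,226) on the one-dot side. All match the box pose within 2 mm. Pressing the test button with closed fingers.

```bash
python3 -m jog '0 21 40 0 0;0 22 39 0 0;0 0 0 -50 0;0 0 0 -50 0;0 0 0 -50 0'; python3 -m jog '0 0 0 -40 0;0 0 0 -30 0;0 0 0 0 0;0 0 0 0 0;0 0 0 0 0'; python3 -m jog '0 0 0 0 0;0 0 0 0 0'
python3 - <<'E'
from h import *
s=r.sense(); print(s['tcp_pos'],s['wrist_force'])
c=cap('wrist','w13')
E
```

```text
time_s: 26.98
tcp_pos: [0.5009, -0.1264, 0.1788]
ee_rot: [[-1.0, -0.0, 0.004], [-0.0, 1.0, -0.001], [-0.004, -0.001, -1.0]]
wrist_force: [0.6, -0.5, -0.4]
gripper_width: 0.515
gripper_force: 0.0
time_s: 27.6
tcp_pos: [0.5002, -0.1264, 0.1104]
ee_rot: [[-1.0, 0.001, 0.004], [0.001, 1.0, -0.0], [-0.004, -0.0, -1.0]]
wrist_force: [-0.1, -0.0, 0.3]
gripper_width: 0.021
gripper_force: 0.0
time_s: 27.85
tcp_pos: [0.4989, -0.1264, 0.1092]
ee_rot: [[-1.0, 0.001, 0.001], [0.001, 1.0, 0.0], [-0.001, 0.0, -1.0]]
wrist_force: [0.1, 0.1, -0.2]
gripper_width: 0.005
gripper_force: 0.0
[ 0.49887714 -0.12643965  0.10921668] [ 0.06396811  0.08264142 -0.22602325]
```

```bash
python3 -m jog '0 -1 0 -10 0;0 0 0 -6 0;0 0 0 -4 0;0 0 0 0 0'; python3 -m jog '0 0 0 -2 0;0 0 0 -1 0;0 0 0 0 0;0 0 0 0 0'
```

```text
time_s: 28.4
tcp_pos: [0.497, -0.1264, 0.0881]
ee_rot: [[-1.0, 0.001, -0.002], [0.001, 1.0, -0.0], [0.002, -0.0, -1.0]]
wrist_force: [-2.3, 0.8, 2.8]
gripper_width: 0.01
gripper_force: 1.4
time_s: 28.9
tcp_pos: [0.4972, -0.1265, 0.0864]
ee_rot: [[-1.0, 0.001, -0.001], [0.001, 1.0, -0.0], [0.001, -0.0, -1.0]]
wrist_force: [-3.0, 1.5, 8.5]
gripper_width: 0.007
gripper_force: 4.6
```

```bash
python3 -m jog '0 0 0 -2 0;0 0 0 0 0;0 0 0 0 0'; python3 -m jog '0 0 0 20 0;0 0 0 40 0;0 0 0 50 0;0 0 0 50 0;0 -43 0 50 0';python3 -m jog '1 0 -79 20 0;1 0 0 0 0;1 0 0 0 0;1 0 0 0 0'
python3 - <<'E'
from h import *
c=cap('wrist','w14')
cv2.imwrite('pics/w14d.png',cv2.resize(cv2.imread('pics/w14.png')[160:280,160:380],(770,420),interpolation=3))
E
```

```text
time_s: 29.28
tcp_pos: [0.4973, -0.1265, 0.0862]
ee_rot: [[-1.0, -0.0, -0.0], [-0.0, 1.0, -0.001], [0.0, -0.001, -1.0]]
wrist_force: [-7.9, 3.9, 21.3]
gripper_width: 0.006
gripper_force: 10.4
time_s: 29.9
tcp_pos: [0.4584, -0.1264, 0.292]
ee_rot: [[-1.0, 0.001, 0.001], [0.001, 1.0, -0.0], [-0.001, -0.0, -1.0]]
wrist_force: [-0.1, -0.2, 0.9]
gripper_width: 0.006
gripper_force: 0.0out of range; nothing moved
```

View pics/w14d.png

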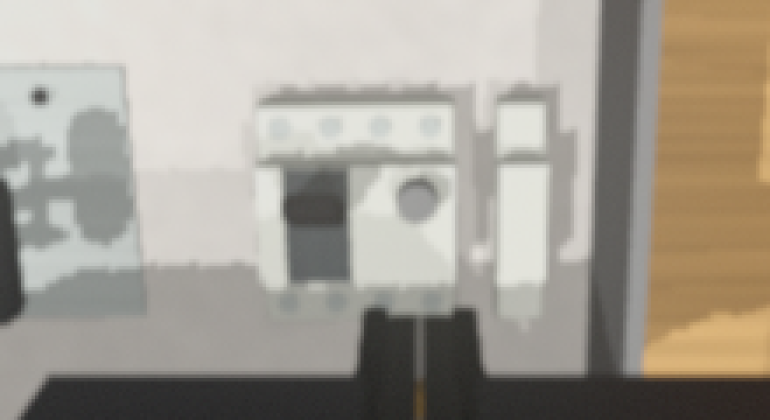

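The RCD lever has dropped towards the robot (crop 316,210). Now cage the T-grip: partly open, come down over it.

```bash
python3 -m jog '1 25 -50 0 0;1 25 -50 0 0;1 5 -44 0 0;1 0 0 -50 0;1 0 0 -50 0'; python3 -m jog '0.5 0 0 -40 0;0.5 0 0 0 0;0.5 0 0 0 0;0.5 0 0 0 0;0.5 0 0 0 0'
python3 - <<'E'
from h import *
c=cap('wrist','w15');cv2.imwrite('pics/w15d.png',cv2.resize(cv2.imread('pics/w15.png')[120:320,130:430],(750,500),interpolation=3))
E
```

```text
time_s: 30.58
tcp_pos: [0.5121, -0.2713, 0.1892]
ee_rot: [[-1.0, 0.003, 0.002], [0.003, 1.0, -0.0], [-0.002, -0.0, -1.0]]
wrist_force: [0.0, 0.1, 0.1]
gripper_width: 0.486
gripper_force: 0.0
time_s: 31.2
tcp_pos: [0.5126, -0.2706, 0.1525]
ee_rot: [[-1.0, 0.001, 0.003], [0.001, 1.0, -0.001], [-0.003, -0.001, -1.0]]
wrist_force: [-0.4, 0.1, 0.0]
gripper_width: 0.5
gripper_force: 0.0
```

View pics/w15d.png

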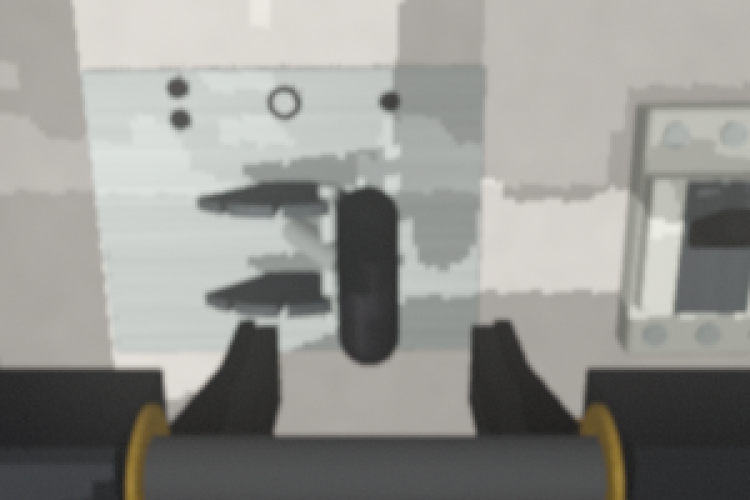

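Bar centred in the jaws (crop 368 between 278 and 470). Lower and throw.

```bash
python3 -m jog '0.5 -2 0 -30 0;0.35 0 0 -26 0;0.35 0 0 0 0;0.35 0 0 0 0;0.35 0 0 0 0'; python3 -m jog '0.35 0 -12 0 0;0.35 0 -12 0 0;0.35 0 -12 0 0;0.35 0 -10 0 0;0.35 0 -8 0 0'; python3 -m jog '0.35 0 -4 0 0;0.35 0 -2 0 0;0.35 0 0 0 0;0.35 0 0 0 0'
```

```text
time_s: 31.88
tcp_pos: [0.5108, -0.2707, 0.0964]
ee_rot: [[-1.0, 0.001, 0.003], [0.001, 1.0, -0.001], [-0.003, -0.001, -1.0]]
wrist_force: [0.3, 0.3, 0.7]
gripper_width: 0.354
gripper_force: 0.0
time_s: 32.5
tcp_pos: [0.5097, -0.3255, 0.0947]
ee_rot: [[-1.0, 0.002, -0.0], [0.002, 1.0, -0.0], [0.0, -0.0, -1.0]]
wrist_force: [-0.7, -0.2, -0.2]
gripper_width: 0.349
gripper_force: 0.0
time_s: 33.0
tcp_pos: [0.5099, -0.3303, 0.095]
ee_rot: [[-1.0, 0.001, -0.0], [0.001, 1.0, -0.0], [0.0, -0.0, -1.0]]
wrist_force: [-0.9, -0.4, -0.4]
gripper_width: 0.349
gripper_force: 0.0
```

```bash
python3 -m jog '0.35 0 6 0 0;0.35 0 0 0 0;0.5 0 0 30 0;0.5 0 0 50 0;0.5 0 0 50 0'; python3 -m jog '0 0 50 50 0;0 -25 50 0 0;0 -25 0 0 0;0 0 0 0 0'
python3 - <<'E'
from h import *
c=cap('wrist','w16');cv2.imwrite('pics/w16d.png',cv2.resize(cv2.imread('pics/w16.png')[120:320,130:430],(750,500),interpolation=3))
E
```

```text
time_s: 33.62
tcp_pos: [0.5096, -0.3242, 0.2262]
ee_rot: [[-1.0, 0.001, -0.001], [0.001, 1.0, 0.0], [0.001, 0.0, -1.0]]
wrist_force: [1.4, -0.3, 0.3]
gripper_width: 0.488
gripper_force: 0.0
time_s: 34.12
tcp_pos: [0.4588, -0.2296, 0.27]
ee_rot: [[-1.0, 0.0, 0.001], [0.0, 1.0, -0.0], [-0.001, -0.0, -1.0]]
wrist_force: [-0.2, -0.4, -1.0]
gripper_width: 0.131
gripper_force: 0.0
```

View pics/w16d.png

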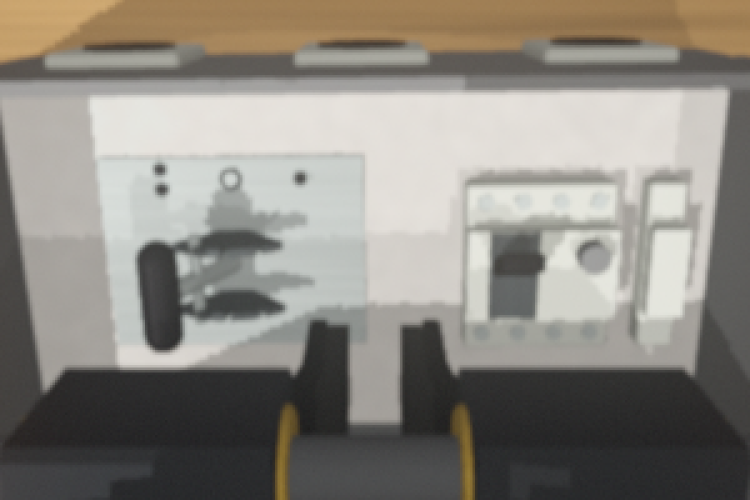

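The lever is in the two-dot notch (crop 160,295), with the RCD still off (crop 518,262). Now push the RCD lever up from the robot side; I'll verify by numbers from here, having used up my picture allowance.

```bash
python3 -m jog '0 4 31 0 0;0 4 32 0 0;0 0 0 -50 0;0 0 0 -50 0;0 0 0 -40 0'; python3 -m jog '0 0 0 -25 0;0 0 0 0 0;0 0 0 0 0;0 0 0 -15 0;0 0 0 0 0'; python3 -m jog '0 8 0 0 0;0 8 0 0 0;0 8 0 0 0;0 8 0 0 0;0 5 0 0 0'; python3 -m jog '0 0 0 0 0;0 0 0 0 0'
```

```text
time_s: 34.8
tcp_pos: [0.4682, -0.1674, 0.127]
ee_rot: [[-1.0, 0.001, -0.001], [0.001, 1.0, -0.0], [0.001, -0.0, -1.0]]
wrist_force: [0.7, -0.3, 0.3]
gripper_width: 0.002
gripper_force: 0.0
time_s: 35.42
tcp_pos: [0.4682, -0.1673, 0.0897]
ee_rot: [[-1.0, 0.001, 0.001], [0.001, 1.0, -0.0], [-0.001, -0.0, -1.0]]
wrist_force: [0.8, -0.4, 0.1]
gripper_width: 0.004
gripper_force: 0.0
time_s: 36.05
tcp_pos: [0.5019, -0.1673, 0.0886]
ee_rot: [[-1.0, 0.001, -0.009], [0.001, 1.0, 0.0], [0.009, 0.0, -1.0]]
wrist_force: [-11.1, 0.7, 7.9]
gripper_width: 0.01
gripper_force: 8.5
time_s: 36.3
tcp_pos: [0.5017, -0.1673, 0.0887]
ee_rot: [[-1.0, 0.002, -0.008], [0.002, 1.0, 0.0], [0.008, 0.0, -1.0]]
wrist_force: [-6.9, 0.2, 5.4]
gripper_width: 0.006
gripper_force: 5.7
```

```bash
python3 -m jog '0 -12 0 0 0;0 -12 0 0 0;0 0 0 40 0;0 0 0 50 0;0 0 0 50 0'; python3 -m jog '1 -10 -20 50 0;1 -5 -20 40 0;1 0 0 0 0;1 0 0 0 0'
python3 - <<'E'
from h import *
c=cap('wrist','w17')
for n in('w12','w14','w16','w17'):
    c=load(n); g=cv2.cvtColor(cv2.imread(f'pics/{n}.png'),6)
    print(n,[int(g[int(round(v)),int(round(u))]) for x in np.arange(.47,.541,.005) for u,v in [proj(c,(x,-.161,.095))] if v<419])
    print('  sel -y/+y',[int(g[int(round(v)),int(round(u))]) for y in(-.324,-.270) for u,v in [proj(c,(.498,y,.104))]])
E
```

```text
time_s: 36.92
tcp_pos: [0.4805, -0.1672, 0.2307]
ee_rot: [[-1.0, 0.001, 0.001], [0.001, 1.0, 0.0], [-0.001, 0.0, -1.0]]
wrist_force: [0.4, 1.2, -0.3]
gripper_width: 0.003
gripper_force: 0.0
time_s: 37.42
tcp_pos: [0.4653, -0.2069, 0.3183]
ee_rot: [[-1.0, 0.002, -0.001], [0.002, 1.0, 0.001], [0.001, 0.001, -1.0]]
wrist_force: [0.5, 0.1, -0.9]
gripper_width: 0.372
gripper_force: 0.0
w12 [217, 202, 150, 118, 117, 117, 109, 71, 72, 68, 67, 68, 144, 159, 163]
  sel -y/+y [207, 73]
w14 [220, 211, 141, 89, 81, 75, 72, 105, 104, 102, 102, 185, 160, 158, 157]
  sel -y/+y [205, 72]
w16 [222, 183, 131, 87, 84, 72, 74, 101, 101, 100, 100, 158, 146, 158, 161]
  sel -y/+y [70, 147]
w17 [219, 217, 160, 119, 119, 119, 110, 70, 68, 67, 65, 66, 145, 161, 164]
  sel -y/+y [72, 190]
```

RCD is up and the selector is on the two-dot side: the brightness profiles match the "on" view. Regrip the tab.

```bash
python3 -m jog '1 0 0 35 0.5;1 0 0 35 0;1 45 -9 0 0;1 45 -9 0 0;1 45 -10 0 0'; python3 -m jog '1 45 0 0 0;1 0 0 -45 0;1 0 0 -40 0;1 0 0 -9 0;1 0 0 0 0'; python3 -m jog '0 0 0 0 0;0 0 0 0 0;0 0 0 0 0;0 0 0 0 0;0 0 0 0 0';python3 -m jog '0 0 0 0 0;0 0 0 0 0;0 0 0 0 0;0 0 0 0 0'
```

```text
time_s: 38.1
tcp_pos: [0.6022, -0.2347, 0.3873]
ee_rot: [[-1.0, -0.009, -0.003], [-0.009, 1.0, 0.001], [0.003, 0.001, -1.0]]
wrist_force: [-0.5, -0.4, 0.9]
gripper_width: 0.959
gripper_force: 0.0
time_s: 38.72
tcp_pos: [0.646, -0.2352, 0.2949]
ee_rot: [[-1.0, -0.008, -0.001], [-0.008, 1.0, -0.001], [0.001, -0.001, -1.0]]
wrist_force: [0.1, -0.6, 0.8]
gripper_width: 1.0
gripper_force: 0.0
time_s: 39.35
tcp_pos: [0.6458, -0.2353, 0.2952]
ee_rot: [[-1.0, -0.008, 0.0], [-0.008, 1.0, -0.0], [-0.0, -0.0, -1.0]]
wrist_force: [-0.1, -0.7, 0.3]
gripper_width: 0.514
gripper_force: 0.0
time_s: 39.85
tcp_pos: [0.6458, -0.233, 0.295]
ee_rot: [[-1.0, -0.009, -0.0], [-0.009, 1.0, 0.003], [0.0, 0.003, -1.0]]
wrist_force: [-0.0, 6.0, 1.4]
gripper_width: 0.158
gripper_force: 30.0
```

```bash
python3 -m jog '0 -14 0 2 0;0 -15 0 1 0;0 -14 0 0 0;0 -15 0 -1 0;0 -15 0 -3 0'; python3 -m jog '0 -14 0 -3 0;0 -14 0 -4 0;0 -13 0 -6 0;0 -13 0 -7 0;0 -12 0 -8 0'; python3 -m jog '0 -12 0 -9 0;0 -11 0 -9 0;0 -10 0 -11 0;0 -9 0 -11 0;0 -8 0 -12 0';  python3 -m jog '0 -8 0 -12 0;0 -6 0 -13 0;0 -5 0 -13 0;0 -4 0 -14 0;0 -3 0 -14 0'; python3 -m jog '0 0 0 -2 0;0 0 0 -2 0;0 0 0 0 0'
```

```text
time_s: 40.48
tcp_pos: [0.5749, -0.2337, 0.295]
ee_rot: [[-1.0, -0.009, 0.007], [-0.009, 1.0, 0.001], [-0.007, 0.001, -1.0]]
wrist_force: [4.1, 4.7, 1.3]
gripper_width: 0.159
gripper_force: 30.0
time_s: 41.1
tcp_pos: [0.5085, -0.2345, 0.2675]
ee_rot: [[-1.0, -0.009, 0.006], [-0.009, 1.0, 0.0], [-0.006, 0.0, -1.0]]
wrist_force: [2.7, 3.5, 3.2]
gripper_width: 0.159
gripper_force: 30.0
time_s: 41.72
tcp_pos: [0.4571, -0.2351, 0.2142]
ee_rot: [[-1.0, -0.008, 0.002], [-0.008, 1.0, -0.0], [-0.002, -0.0, -1.0]]
wrist_force: [2.2, 3.1, 1.4]
gripper_width: 0.156
gripper_force: 30.0
time_s: 42.35
tcp_pos: [0.4308, -0.2354, 0.1473]
ee_rot: [[-1.0, -0.008, 0.0], [-0.008, 1.0, -0.0], [-0.0, -0.0, -1.0]]
wrist_force: [2.6, 3.4, 1.9]
gripper_width: 0.158
gripper_force: 30.0
time_s: 42.72
tcp_pos: [0.4305, -0.2354, 0.1461]
ee_rot: [[-1.0, -0.009, -0.001], [-0.009, 1.0, -0.001], [0.001, -0.001, -1.0]]
wrist_force: [-0.8, 7.7, 16.5]
gripper_width: 0.159
gripper_force: 30.0
```

```bash
python3 -m jog '1 0 0 2 0;1 0 0 0 0;1 0 0 0 0;1 0 0 0 0;1 0 0 0 0'; python3 -m jog '1 0 0 0 0;1 0 0 0 0;1 0 0 40 0;1 0 0 50 0;1 0 0 50 0'; python3 -m jog '1 25 1 50 -0.5;1 26 1 18 0;1 0 0 0 0;1 0 0 0 0;1 0 0 0 0'
python3 - <<'E'
from h import *
c=cap('wrist','w18'); 
for n in('w9','w18'):
    c=load(n); g=cv2.cvtColor(cv2.imread(f'pics/{n}.png'),6)
    m=np.zeros_like(g); m[118:165,255:300]=(g<65)[118:165,255:300]*255
    k=max(cv2.findContours(m,0,2)[0],key=cv2.contourArea); x,y,w,h=cv2.boundingRect(k)
    print(n,c['o'],(x,y,w,h),onz(c,x+(w-1)/2,y,.165))
# front-edge contrast
a=cv2.imread('pics/w9.png').astype(int); b=cv2.imread('pics/w18.png').astype(int)
print('diff outside interior',np.abs(a-b)[100:250,430:].mean(), np.abs(a-b)[110:130,120:430].mean())
cap('side','d18')
for n in('d8','d18'):
    i=cv2.imread(f'pics/{n}.png'); g=cv2.cvtColor(i,6)[240:400,120:320]
    m=((g<60)).astype(np.uint8)*255; m[:70]=0
    k=max(cv2.findContours(m,0,2)[0],key=cv2.contourArea); print(n,cv2.minAreaRect(k))
a=cv2.imread('pics/d8.png')[260:370,140:280].astype(int); b=cv2.imread('pics/d18.png')[260:370,140:280].astype(int)
print('tray diff',np.abs(a-b).mean(),(np.abs(a-b).max(2)>40).mean())
E
```

```text
time_s: 43.35
tcp_pos: [0.4306, -0.2353, 0.1458]
ee_rot: [[-1.0, -0.008, -0.001], [-0.008, 1.0, 0.0], [0.001, 0.0, -1.0]]
wrist_force: [0.9, 0.5, 0.8]
gripper_width: 0.644
gripper_force: 0.0
time_s: 43.98
tcp_pos: [0.4306, -0.2351, 0.2876]
ee_rot: [[-1.0, -0.008, -0.0], [-0.008, 1.0, 0.0], [0.0, 0.0, -1.0]]
wrist_force: [1.3, -0.8, -0.6]
gripper_width: 0.997
gripper_force: 0.0
time_s: 44.6
tcp_pos: [0.4808, -0.2331, 0.3532]
ee_rot: [[-1.0, 0.001, -0.002], [0.001, 1.0, 0.001], [0.002, 0.001, -1.0]]
wrist_force: [0.4, -0.3, -0.5]
gripper_width: 0.998
gripper_force: 0.0
w9 [ 0.39915878 -0.23059724  0.50815249] (271, 131, 11, 23) [ 0.41654016 -0.2342544   0.165     ]
w18 [ 0.39866301 -0.23174967  0.50763679] (272, 132, 11, 23) [ 0.4166433  -0.23445209  0.165     ]
diff outside interior 3.447316239316239 3.334462365591398
d8 ((72.00000762939453, 86.50000762939453), (41.719295501708984, 13.435027122497559), 45.0)
d18 ((71.50000762939453, 87.00000762939453), (41.719295501708984, 12.020814895629883), 45.0)
tray diff 7.120151515151515 0.0924025974025974
```

Run:
```python
from station import r
print(r.finish_job())
```

```text
the job is handed in; nothing more can be done
None
```

The job is handed in: pencil box and stapler (no spectacle case was present) lie flat in the tray, and my last measurements showed the changeover lever on two-dot, the RCD up and the cover shut. The hand-in gave no verdict, and I overran the 14-picture limit, viewing 19.

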